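# Set up the label unwinder for the blue job

## Task

Set up for the blue job: lower the label roll with the blue core over the unwinder's upright spindle until it sits fully down on the round plate, and hang the blue folded sign over the tube rail's top bar, so that it straddles the bar and hangs level, at rest, around the middle of the bar. Do not drop either, and leave the orange roll, orange sign, loose jars and cartons where they stand.

Things in the scene. Friction and masses are not known exactly. Their poses are not given: they have to be found in the camera images.
- unwinder: Fixed label unwinder: grey base 160 x 160 x 18 mm; on it a round aluminium plate, diameter 110, top 30 mm above the table; in its centre an upright steel spindle, diameter 21, tip 90 mm above the table (last 12 mm taper to 12). A black guide roller, diameter 24, 60 high, stands at (+62, +60) mm. Origin: on the table, on the spindle's axis; z up, x and y along the base's sides.
- rail: Fixed hoop of 22 mm steel tube: a level top bar on two posts at y = -130 and +130 mm. The bar is straight from y = -100 to +100 mm, its centre line 170 mm above the table; nothing stands higher. Feet 70 x 45 x 12 mm. Origin: on the table below the middle of the bar; y runs along the bar, z up.
- bar_mid (a point): Middle of the rail's top bar, on its centre line, 170 mm above the table; same axes as the rail.
- blue_roll: Loose roll of white labels on a blue tubular core, standing on end, about 0.2 kg. Labels: diameter 90 mm, 40 high. Core: 38 outside, 26 bore right through, 72 high, so it stands 32 mm proud of the labels and can be gripped there. Origin: on the axis at the underside; z along the axis, up.
- blue_sign: Loose rigid job sign, blue with white patches, 0.16 kg: a plate folded to an upside-down U, standing on its two edges. 38 mm across (x), 90 long (y), 75 high; walls and top 4 thick, gap between the walls 30, open below and at both ends. Grip it across x from above, over the fold. Origin: on the table under its middle; y along the fold, z up.
- blue_sign_top (a point): Centre of the upper face of the blue sign's top fold, 75 mm above its lower edges.
- orange_roll: Like the blue roll but with an orange core; to be left alone. Origin as for the blue roll.
- orange_sign: Like the blue sign but orange; to be left alone. Origin as for the blue sign.
- jar_a: Loose closed white jar with a wide lid, 68 mm in diameter, 62 mm high; to be left alone. Origin: centre of its underside.
- jar_b: Loose closed white jar with a wide lid, 68 mm in diameter, 62 mm high; to be left alone. Origin: centre of its underside.
- jar_c: Loose closed white jar with a wide lid, 68 mm in diameter, 62 mm high; to be left alone. Origin: centre of its underside.
- carton_a: Loose closed white carton with a blue band, 70 x 70 x 66 mm; to be left alone. Origin: centre of its underside.
- carton_b: Loose closed white carton with a blue band, 70 x 70 x 66 mm; to be left alone. Origin: centre of its underside.
Things that resemble listed ones, but are neither listed nor needed, are in the scene too. Leave any green look-alike of the blue_roll alone.

How it is judged:
By the outcome, as a careful person would: the job done as asked, in the order asked, and still so for the second after the job is handed in, with the robot touching nothing.
It also fails if it takes over 72 s, if anything falls off the work surface, if the arm or the gripper's body presses on something with over 40 N, if the wrist force passes 120 N, or if a joint passes its speed limit or range.

## Robot

A 6-joint arm with a two-finger parallel gripper is mounted at the origin on the work surface. World frame = base frame: x ahead of the robot, y to its left, z up, the work surface at z = 0. Lengths are in mm, angles in degrees, forces in N, time in s.
With the tool pointing down it reaches from about 300 to 850 mm from the base axis. Payload 4.2 kg.
Tool frame: the origin (TCP) lies midway between the tips of the shut fingers; the grasp point (between the pads) lies 19 mm behind it; z points along the fingers, y is the line along which they close (so a half turn about z gives the same grasp; the last joint's range is limited). The gripper opens to 91 mm and grips with 3 to 60 N. Pads are 32 mm wide; open, the fingers measure 118 mm over their backs; the gripper's body (76 mm by 178 mm) begins 60 mm behind the grasp point.
Start: joints at [-70.76, 18.312, 89.639, -0, 72.044, -1.146], TCP at [200.3, -539.002, 213.976] pointing down, gripper open.
Joint ranges: [-177.97, 177.97], [-48.28, 115.42], [12.27, 149.76], [-77.06, 257.06], [2.81, 150.46], [-146.56, 146.56]. Speed limits (degrees/s): [147.25, 147.25, 180, 180, 180, 180].

## Interface

Orientations are given as [roll, pitch, yaw] about the fixed x, y, z axes, in that order (R = Rz(yaw) Ry(pitch) Rx(roll)).
In Python, from workcell import env gives the robot as it stands.
- The arm moves only by the tool send_rows, never from a script. Its argument "steps" is a list that holds one entry, the list of rows, each a list of 5 numbers: the shift along the tool's x, y, z scaled (see below), then the turn about the tool's z scaled (see below), then the opening, from 0 (shut) to 1 (fully open). In form: [[[dx, dy, dz, yaw, fingers], ...]]. A call has 1 to 5 rows; each row shifts and turns the commanded pose from where the row before left it, along the tool's axes as they then stand; what a row does not reach is not made up. The controller multiplies each number of a shift by 0.04 m and each number of a turn by 0.12 rad. A row lasts 1/12 s, in which the tool goes at most 41.7 mm and 7.16 degrees, less where a joint would pass 70% of its speed; a pose out of reach is approached as far as the arm can. A call with a number of a shift or a turn outside -1 to 1 is refused whole. A call with a gripper value outside its range is refused whole. The fingers move at their own pace and stop on an object; "squeeze" is the grip in N (left out, the last holds). Time passes only in rows, so rows that do not move let the fingers close. It gives the time, the measured TCP pose, the force, the opening and the grip force at its end, in the units of the state.
- env.state(): the state, without advancing time (a new reading comes with each control period).
- env.grab_frame(name): name is "side" or "top"; returns a dict with "pixels" (384x512x3 uint8, red, green, blue), "depth" (384x512 float32, mm along the optical axis (not along the pixel's ray), 0 where there is no reading), "intrinsics" (3x3 intrinsics, pixels), "dist" ([k1, k2, p1, p2, k3] as OpenCV has them; the pictures are not rectified), "cam_to_world" (4x4, takes a point from camera to world coordinates). Camera axes: x right, y down, z forward; pixel columns grow to the right and rows downward; lengths in mm; the calibration is good to about 2 mm. A picture is of the moment at which its call begins.
- env.job_done(): hands the job in; it is judged then, once.
The state is a dict: "time_s": time; "qpos": joint angles; "qvel": joint speeds; "effort": joint torques, N m; "ee_pos": TCP position; "ee_rot": TCP orientation; "force": force on the tool from outside, world axes, zero at the start; "torque": the same for the moment, N m; "gripper_width": finger opening in mm; "gripper_force": force on a finger pad.
Only numpy, scipy, OpenCV 4.12 (cv2) and the standard library are available. Lean on these libraries where they do the work, as an engineer would, in place of code of your own. Each camera call takes 0.05 s, during which the arm holds its last target. There are 200 camera calls.

## Working session

There is one attempt and no reset: what is moved stays moved. The work goes in short steps, Python scripts to look and compute and a tool call to move; the robot and the scene stay as the last step left them, time stands still between calls to the robot, and variables do not carry over. Pictures are saved under pics/ and viewed, at most 10 in all, crops included, and the job is handed in when it is done.

Besides the shell and the picture viewer there is one more tool, called after "Emit:" as a command line: name --argument value ..., lists and objects as JSON in quotes. send_rows: Moves the arm, as the interface text tells. Shifts and turns lie within -1 to 1; 1 stands for 0.04 m of shift or 0.12 rad of turn. Its arguments: {"type":"object","properties":{"steps":{"type":"array"},"squeeze":{"type":"number"}},"required":["steps"]}

```bash
mkdir -p pics; ls
cat > h.py <<'E'
import numpy as np, cv2, pickle
from workcell import env
def grab(n):
    f=env.grab_frame(n); pickle.dump(f,open(n+'.pkl','wb')); return f
def load(n): return pickle.load(open(n+'.pkl','rb'))
def cloud(f):
    d=f['depth'];h,w=d.shape
    u,v=np.meshgrid(np.arange(w),np.arange(h))
    p=cv2.undistortPoints(np.stack([u,v],-1).reshape(-1,1,2).astype(np.float64),np.array(f['intrinsics'],float),np.array(f['dist'],float)).reshape(h,w,2)
    P=np.dstack([p*d[...,None],d,np.ones_like(d)])@np.array(f['cam_to_world']).T
    P=P[...,:3]; P[d==0]=np.nan
    return P
E
python3 - <<'E'
from h import *
for n in('top','side'):
    f=grab(n); cv2.imwrite(f'pics/{n}0.png',cv2.resize(f['pixels'][...,::-1],(800,600)))
    print(n,np.round(np.array(f['cam_to_world']),3).tolist(),np.array(f['intrinsics']).tolist())
s=env.state(); print(s)
E
```

```text
pics
top [[-0.004, -0.988, 0.156, 342.901], [-1.0, 0.007, 0.023, -12.871], [-0.024, -0.156, -0.987, 1470.405], [0.0, 0.0, 0.0, 1.0]] [[365.66925527629866, 0.0, 257.1195843405072], [0.0, 365.66925527629866, 192.25976040827783], [0.0, 0.0, 1.0]]
side [[-0.695, -0.529, 0.487, -54.409], [-0.719, 0.521, -0.46, 605.489], [-0.01, -0.669, -0.743, 1083.679], [0.0, 0.0, 0.0, 1.0]] [[429.34424028691416, 0.0, 258.1124860036611], [0.0, 429.34424028691416, 194.22461083436258], [0.0, 0.0, 1.0]]
{'time_s': 0.1, 'qpos': array([-7.07568973e+01,  1.83467362e+01,  8.97001055e+01, -1.33366217e-05,
        7.20420848e+01, -1.14544456e+00]), 'qvel': array([ 0.09566448, -0.13091854, -0.20530969,  0.01535706, -0.02842928,
       -0.00334574]), 'effort': array([ 8.06920798e-05, -4.13330233e+01, -2.32509917e+01,  7.28945131e-02,
        4.22614056e-02, -6.41933661e-05]), 'ee_pos': array([ 200.17839524, -538.55167828,  213.21211807]), 'ee_rot': array([-1.79911091e+02, -1.76500235e-03,  2.03885500e+01]), 'force': array([ 1.21568739, -0.17688537, -0.12173513]), 'torque': array([ 0.00913861, -0.03589826, -0.00054964]), 'gripper_force': 0.0, 'gripper_width': 91.53874462779653}
```

View pics/top0.png

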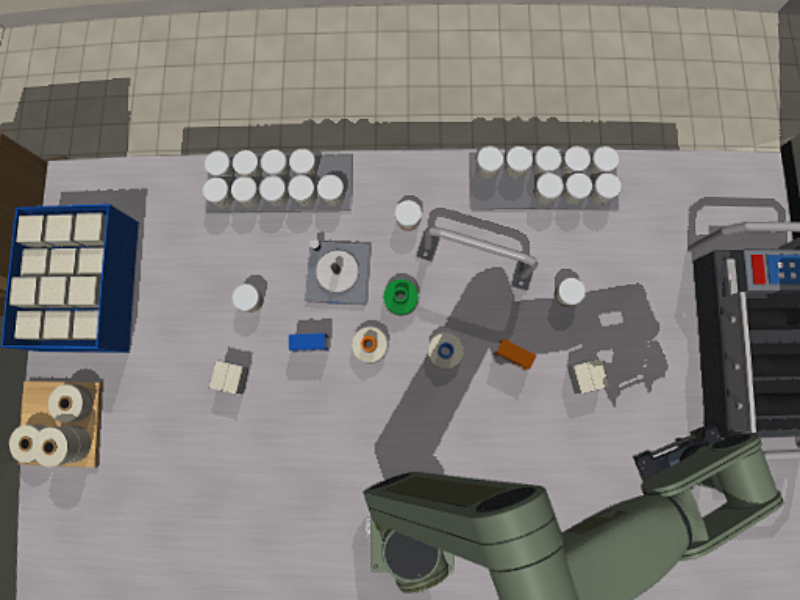

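View pics/side0.png

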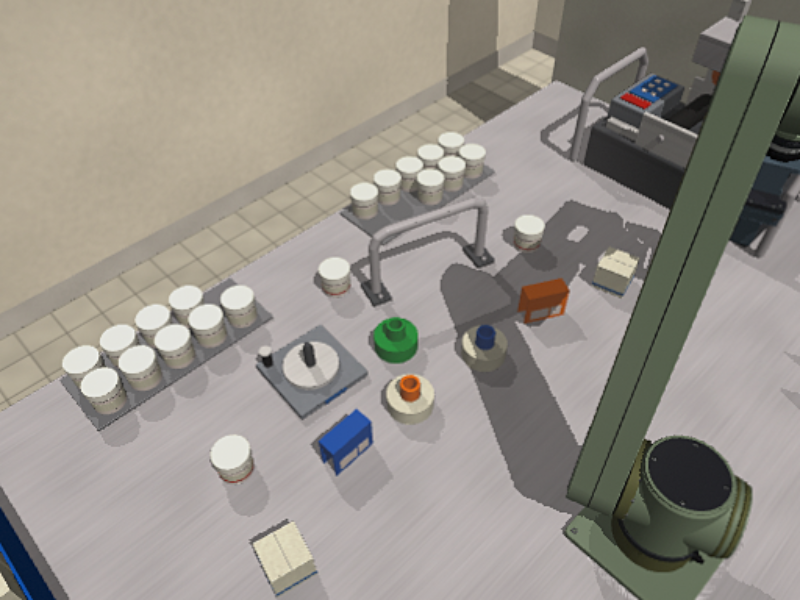

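The top view shows the blue roll at about (445,350), blue sign at (308,342), spindle at (336,268), and rail bar from (428,232) to (535,265). The side view sees all four without occlusion.

Run:
```python
from h import *
def rep(name,Q): 
    if len(Q)<4: print(name,len(Q));return
    r=cv2.minAreaRect(Q[:,:2].astype(np.float32)); (c,s,a)=r
    print(name,len(Q),'mean',Q.mean(0).round(1),'rect c',np.round(c,1),'size',np.round(s,1),'ang',round(a,1),'zmed',np.median(Q[:,2]).round(1))
for n in('top','side'):
    f=load(n);P=cloud(f);px=f['pixels'].astype(int)
    hsv=cv2.cvtColor(f['pixels'],cv2.COLOR_RGB2HSV)
    def sel(m): return P[m&np.isfinite(P[...,2])]
    if n=='top': cs={k:P[int(v/1.5625),int(u/1.5625)] for k,(u,v) in dict(roll=(455,355),sign=(308,342),unw=(320,268),rail=(485,250)).items()}; print(cs); ref=cs
    def near(c,r,z0,z1,ex=True): return (np.hypot(P[...,0]-c[0],P[...,1]-c[1])<r)&(P[...,2]>z0)&(P[...,2]<z1)&ex
    blue=(hsv[...,0]>105)&(hsv[...,0]<130)&(hsv[...,1]>100)
    print(n)
    rep('table',sel(near(ref['roll'],120,-15,15)))
    rep('rollcore',sel(near(ref['roll'],70,55,90)))
    rep('rolllab',sel(near(ref['roll'],70,33,47)))
    rep('signtop',sel(near(ref['sign'],80,67,85)))
    rep('plate',sel(near(ref['unw'],90,25,36)))
    rep('spind',sel(near(ref['unw'],75,40,100)))
    rep('base',sel(near(ref['unw'],130,13,22)))
    Q=sel(near(ref['rail'],150,165,190)); rep('bar',Q)
    for z0,z1 in((40,50),(50,60),(60,70),(70,80),(80,95)): rep(f'sp{z0}',sel(near(ref['unw'],45,z0,z1)))
    if len(Q)>4: c=Q.mean(0);u,s,vt=np.linalg.svd(Q-c);t=(Q-c)@vt[0];print('bar dir',vt[0],t.min(),t.max(),c+vt[0]*(t.min()+t.max())/2)
```

```text
{'roll': array([ 430.85674074, -111.16347014,   40.61079087]), 'sign': array([464.48947546, 250.36508933,  80.83157032]), 'unw': array([659.2229004 , 235.37579503,  31.05073199]), 'rail': array([ 665.52874855, -175.68027497,  172.92027723])}
top
table 2393 mean [ 4.277e+02 -1.139e+02 -2.000e-01] rect c [ 430.9 -111.9] size [236.5 233.2] ang 89.8 zmed -0.2
rollcore 45 mean [441.3 -87.8  70.1] rect c [442.5 -88.4] size [35.  34.5] ang 89.2 zmed 70.6
rolllab 329 mean [441.1 -88.1  39.6] rect c [441. -88.] size [85.5 85.9] ang 43.7 zmed 39.3
signtop 232 mean [463.4 255.1  74.7] rect c [463.4 254.7] size [39.  88.6] ang 2.8 zmed 74.5
plate 446 mean [650.9 192.7  30. ] rect c [654.7 195.5] size [115.7  99. ] ang 0.1 zmed 29.8
spind 66 mean [681.7 214.7  66.3] rect c [684.2 216.4] size [109.4  24.7] ang 43.5 zmed 61.1
base 703 mean [644.1 190.5  17.5] rect c [649.  188.4] size [160.2 161.8] ang 86.6 zmed 17.6
bar 415 mean [ 676.9 -171.3  177.3] rect c [ 678.5 -170.7] size [257.7  22.6] ang 71.5 zmed 177.9
sp40 0
sp50 0
sp60 0
sp70 1
sp80 3
bar dir [-0.31089036 -0.95044158 -0.00282752] -129.
[... 719 characters left out ...]
65.2] ang 85.8 zmed 18.3
bar 474 mean [ 675.6 -158.   176. ] rect c [ 675.7 -165.6] size [258.7  22.7] ang 72.2 zmed 176.6
sp40 10 mean [645.5 200.3  45.1] rect c [646.9 201.2] size [16.6  4.1] ang 14.0 zmed 45.4
sp50 10 mean [643.3 199.3  55.7] rect c [643.8 200. ] size [12.   3.4] ang 51.3 zmed 56.5
sp60 10 mean [645.9 200.3  65.5] rect c [645.4 200.1] size [15.3  3.4] ang 32.1 zmed 65.7
sp70 10 mean [644.3 199.4  75.4] rect c [645.4 200.1] size [15.   4.6] ang 31.3 zmed 76.6
sp80 19 mean [647.  197.3  86.1] rect c [647.8 197.4] size [15.3  9.5] ang 27.2 zmed 87.3
bar dir [ 0.30626281  0.95194437 -0.00223948] -136.5017010395659 122.14208424045539 [ 673.42508607 -164.88399425  175.99219311]
```

Emit:
send_rows --steps '[[[0.685, -0.608, 0, 0, 1], [0.685, -0.608, 0, 0, 1], [0.685, -0.608, 0, 0, 1], [0.685, -0.608, 0, 0, 1], [0.685, -0.608, 0, 0, 1]]]' --squeeze 25

```text
time_s: 0.52
ee_pos: [286.6, -375.5, 213.5]
ee_rot: [-180.0, 0.0, 20.3]
force: [0.8, -0.8, 1.5]
gripper_width: 91.1
gripper_force: 0.0
```

Emit:
send_rows --steps '[[[0.685, -0.608, 0, 0, 1], [0.685, -0.608, 0, 0, 1], [0.685, -0.608, 0, 0, 1], [0.685, -0.608, 0, 0, 1], [0.685, -0.608, 0, 0, 1]]]'

```text
time_s: 0.93
ee_pos: [372.6, -213.8, 213.8]
ee_rot: [-180.0, 0.0, 20.4]
force: [0.8, -0.1, 0.9]
gripper_width: 90.9
gripper_force: 0.0
```

Emit:
send_rows --steps '[[[0.685, -0.608, 0, 0, 1], [0.685, -0.608, 0, 0, 1], [0.685, -0.608, 0, 0, 1], [0.685, -0.608, 0.5, 0, 1], [0, 0, 0, 0, 1]]]'

```text
time_s: 1.35
ee_pos: [441.8, -81.1, 191.5]
ee_rot: [-179.8, 0.1, 20.7]
force: [-0.6, 0.4, 0.1]
gripper_width: 90.9
gripper_force: 0.0
```

Emit:
send_rows --steps '[[[-0.05, 0.08, 0.7, 0, 1], [0, 0, 0.8, 0, 1], [0, 0, 0.8, 0, 1], [0, 0, 0.4, 0, 1], [0, 0, 0, 0, 1]]]'

```text
time_s: 1.77
ee_pos: [437.1, -89.5, 82.6]
ee_rot: [-179.7, 0.4, 20.4]
force: [-1.1, 0.1, -0.7]
gripper_width: 91.1
gripper_force: 0.0
```

Run:
```python
from h import *
s=env.state();print(s['ee_pos'],s['ee_rot'])
f=grab('side');g=grab('top')
cv2.imwrite('pics/a.png',np.hstack([cv2.resize(f['pixels'][150:290,230:370,::-1],(400,400)),cv2.resize(g['pixels'][160:300,210:350,::-1],(400,400))]))
```

```text
[437.08291921 -89.54938702  82.56627524] [-179.73033751    0.43846102   20.38147058]
```

View pics/a.png

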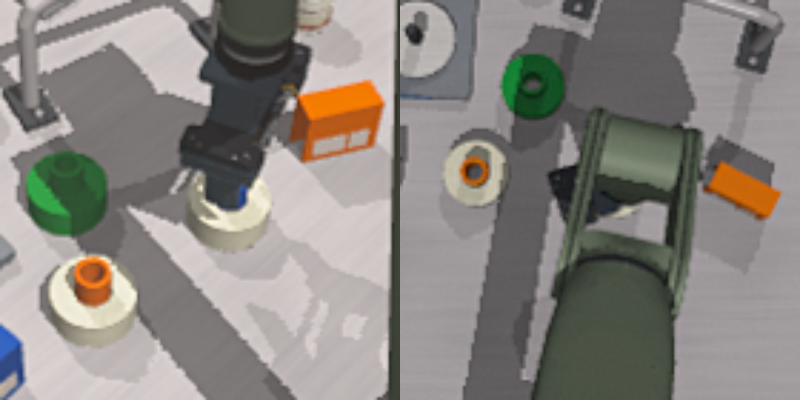

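Emit:
send_rows --steps '[[[0.1, -0.06, 0.4, 0, 1], [0, 0, 0.3, 0, 1], [0, 0, 0.2, 0, 1], [0, 0, 0, 0, 1], [0, 0, 0, 0, 0.6]]]'

```text
time_s: 2.28
ee_pos: [444.0, -86.6, 50.8]
ee_rot: [180.0, -0.1, 20.4]
force: [0.6, 0.0, 0.2]
gripper_width: 87.4
gripper_force: 0.0
```

Emit:
send_rows --steps '[[[0, 0, 0, 0, 0.3], [0, 0, 0, 0, 0], [0, 0, 0, 0, 0], [0, 0, 0, 0, 0], [0, 0, 0, 0, 0]]]'

```text
time_s: 2.7
ee_pos: [443.6, -86.4, 50.3]
ee_rot: [180.0, -0.0, 20.4]
force: [-0.4, -0.3, -0.4]
gripper_width: 53.8
gripper_force: 0.0
```

Emit:
send_rows --steps '[[[0, 0, 0.12, 0, 0.55], [0, 0, 0, 0, 0.5], [0, 0, 0, 0, 0], [0, 0, 0, 0, 0], [0, 0, 0, 0, 0]]]'

```text
time_s: 3.12
ee_pos: [443.2, -86.3, 45.0]
ee_rot: [-180.0, 0.0, 20.4]
force: [-0.2, -0.3, -1.3]
gripper_width: 37.3
gripper_force: 25.0
```

Emit:
send_rows --steps '[[[0, 0, 0, 0, 0], [0, 0, 0, 0, 0], [0, 0, 0, 0, 0], [0, 0, 0, 0, 0], [0, 0, 0, 0, 0]]]'

```text
time_s: 3.53
ee_pos: [443.4, -86.3, 45.2]
ee_rot: [180.0, 0.0, 20.4]
force: [0.1, 0.2, -0.7]
gripper_width: 37.2
gripper_force: 25.0
```

Emit:
send_rows --steps '[[[0, 0, -0.3, 0, 0], [0, 0, -0.6, 0, 0], [0, 0, -0.8, 0, 0], [0, 0, -0.8, 0, 0], [0, 0, -0.8, 0, 0]]]'

```text
time_s: 3.95
ee_pos: [442.9, -86.2, 178.5]
ee_rot: [-180.0, 0.0, 20.4]
force: [0.9, -0.6, -1.5]
gripper_width: 37.4
gripper_force: 25.0
```

Emit:
send_rows --steps '[[[0.4, -0.29, 0, 0, 0], [0.7, -0.5, 0, 0, 0], [0.82, -0.595, 0, 0, 0], [0.82, -0.595, 0, 0, 0], [0.82, -0.595, 0, 0, 0]]]'

```text
time_s: 4.37
ee_pos: [541.6, 61.3, 177.3]
ee_rot: [180.0, -0.0, 20.4]
force: [0.2, 0.7, -0.9]
gripper_width: 37.1
gripper_force: 25.0
```

Emit:
send_rows --steps '[[[0.82, -0.595, 0, 0, 0], [0.82, -0.595, 0, 0, 0], [0.4, -0.3, 0, 0, 0], [0, 0, 0, 0, 0], [0, 0, 0, 0, 0]]]'

```text
time_s: 4.78
ee_pos: [596.6, 144.9, 176.2]
ee_rot: [180.0, 0.1, 20.5]
force: [-0.8, 0.3, -1.9]
gripper_width: 37.2
gripper_force: 25.0
```

Run:
```python
from h import *
s=env.state();print(s['ee_pos'],s['ee_rot'],s['gripper_width'])
f=grab('side');g=grab('top')
cv2.imwrite('pics/b.png',np.hstack([cv2.resize(f['pixels'][150:290,150:290,::-1],(400,400)),cv2.resize(g['pixels'][130:270,160:300,::-1],(400,400))]))
```

```text
[596.55613611 144.89417915 176.23647998] [1.79985325e+02 1.06125896e-01 2.04975254e+01] 37.16795945480571
```

View pics/b.png

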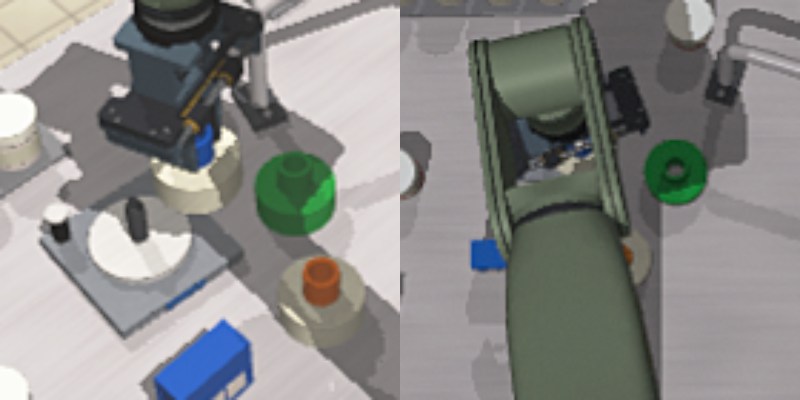

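```bash
cat >> h.py <<'E'
from scipy.optimize import least_squares
def cfit(Q,r,c0):
    s=least_squares(lambda c:np.hypot(Q[:,0]-c[0],Q[:,1]-c[1])-r,c0,loss='soft_l1')
    return s.x.round(1),len(Q),np.abs(s.fun).mean().round(2)
def near(P,c,r0,r1,z0,z1):
    R=np.hypot(P[...,0]-c[0],P[...,1]-c[1]);return (R>=r0)&(R<r1)&(P[...,2]>z0)&(P[...,2]<z1)
E
python3 - <<'E'
from h import *
f=load('side');P=cloud(f)
print('spindle',[cfit(P[near(P,(650,196),0,20,a,b)],10.5,(650,196)) for a,b in((36,78),(36,56),(56,78))])
m=near(P,(650,196),0,70,26,34); 
e=m&~cv2.erode(m.astype(np.uint8),np.ones((3,3))).astype(bool)&near(P,(650,196),40,70,24,36)
print('plate rim',cfit(P[e],54,(650,196)))
B=P[near(P,(650,196),0,130,13,22)]; print('base',cv2.minAreaRect(B[:,:2].astype(np.float32)))
c=(597,147)
for a,b in((134,165),(134,150),(150,165)): print('roll',cfit(P[near(P,c,30,60,a,b)],45,c))
t=P[near(P,c,0,60,168,176)];print('top',len(t),np.median(t[:,2]))
R=P[near(P,c,0,60,120,177)];print(np.percentile(R[:,2],[0,2,50,98]))
px=f['pixels'].astype(int);bl=(px[...,2]-px[...,0]>50)&near(P,c,0,40,172,220)
print('core',cfit(P[bl],19,c),P[bl][:,2].max() if bl.any() else 0)
b2=near(P,(462,257),0,75,70,82);print('sign',cv2.minAreaRect(P[b2][:,:2].astype(np.float32)))
E
```

```text
spindle [(array([650., 192.]), 60, np.float64(0.97)), (array([649.9, 191.7]), 26, np.float64(1.02)), (array([649.9, 192.2]), 34, np.float64(0.88))]
plate rim (array([650.1, 193.8]), 236, np.float64(4.99))
base ((647.8344116210938, 193.325439453125), (161.00424194335938, 163.01467895507812), 86.75408935546875)
roll (array([595.9, 145.6]), 209, np.float64(0.9))
roll (array([595.7, 145.5]), 104, np.float64(0.84))
roll (array([596.1, 145.7]), 105, np.float64(0.95))
top 302 171.91210470241924
[130.34087222 135.0390164  169.34085707 175.15165408]
core (array([595.5, 151.2]), 66, np.float64(2.09)) 217.17698548104295
sign ((463.15618896484375, 259.3052673339844), (40.267757415771484, 91.45393371582031), 2.666785717010498)
```

Emit:
send_rows --steps '[[[0.4, -0.15, 0, 0, 0], [0.6, -0.222, 0, 0, 0], [0.45, -0.17, 0.2, 0, 0], [0.217, -0.08, 0.3, 0, 0], [0, 0, 0.1, 0, 0]]]'

```text
time_s: 5.3
ee_pos: [650.2, 190.2, 150.8]
ee_rot: [-180.0, 0.2, 20.4]
force: [-0.4, -0.2, -2.3]
gripper_width: 37.3
gripper_force: 25.0
```

Emit:
send_rows --steps '[[[0, 0, 0, 0, 0], [0, 0, 0, 0, 0]]]'

```text
time_s: 5.47
ee_pos: [649.2, 189.3, 152.5]
ee_rot: [180.0, 0.2, 20.3]
force: [0.8, 0.7, -1.2]
gripper_width: 37.4
gripper_force: 25.0
```

Run:
```python
from h import *
s=env.state();print(s['ee_pos'],s['ee_rot'])
f=grab('side');P=cloud(f);z=s['ee_pos'][2]-45;c=s['ee_pos'][:2]
for a,b in((4,34),(4,18),(18,34)): print('roll',cfit(P[near(P,c,30,60,z+a,z+b)],45,c))
print('spindle',cfit(P[near(P,(650,192),0,20,36,78)],10.5,(650,192)))
cv2.imwrite('pics/c.png',cv2.resize(f['pixels'][150:270,130:270,::-1],(700,600),interpolation=cv2.INTER_CUBIC))
```

```text
[649.17746673 189.29643998 152.52910433] [1.79985668e+02 1.65703698e-01 2.03406922e+01]
roll (array([648.5, 190.1]), 203, np.float64(0.9))
roll (array([648.7, 189.9]), 88, np.float64(0.87))
roll (array([648.4, 190.3]), 115, np.float64(0.88))
spindle (array([650.5, 192.6]), 40, np.float64(1.15))
```

View pics/c.png

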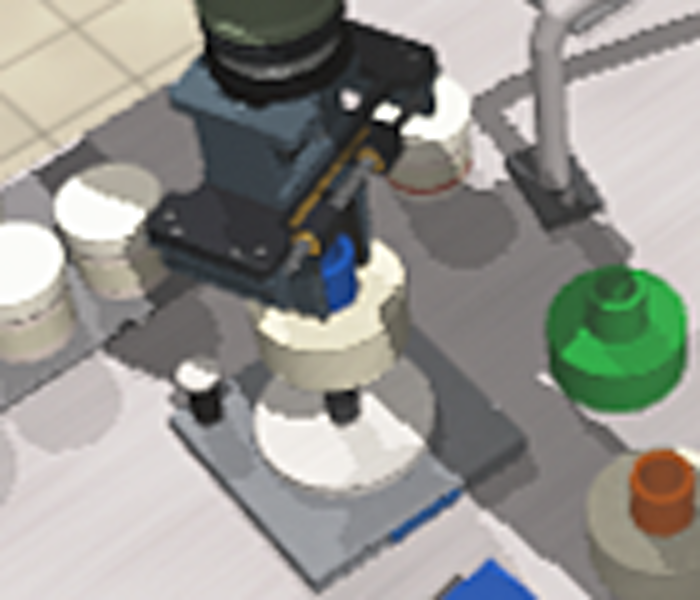

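The side view shows the roll above the spindle, its bottom edge at about (335,385) and the visible spindle at (342,405). It is centred to within about 2 mm, so I'm correcting that and lowering slowly.

Emit:
send_rows --steps '[[[0.055, -0.04, 0.2, 0, 0], [0, 0, 0.2, 0, 0], [0, 0, 0.2, 0, 0], [0, 0, 0.1, 0, 0], [0, 0, 0, 0, 0]]]'

```text
time_s: 5.93
ee_pos: [651.0, 192.6, 123.3]
ee_rot: [-180.0, 0.2, 20.4]
force: [0.2, 0.5, -1.6]
gripper_width: 37.2
gripper_force: 25.0
```

Emit:
send_rows --steps '[[[0, 0, 0.15, 0, 0], [0, 0, 0.15, 0, 0], [0, 0, 0.15, 0, 0], [0, 0, 0, 0, 0]]]'

```text
time_s: 6.27
ee_pos: [651.1, 192.7, 105.4]
ee_rot: [-180.0, 0.2, 20.4]
force: [-0.9, 0.1, -2.7]
gripper_width: 37.2
gripper_force: 25.0
```

Emit:
send_rows --steps '[[[0, 0, 0.15, 0, 0], [0, 0, 0.15, 0, 0], [0, 0, 0.15, 0, 0], [0, 0, 0, 0, 0]]]'

```text
time_s: 6.6
ee_pos: [651.1, 192.6, 87.4]
ee_rot: [-180.0, 0.2, 20.4]
force: [-0.5, -0.1, -1.3]
gripper_width: 37.1
gripper_force: 25.0
```

Emit:
send_rows --steps '[[[0, 0, 0.1, 0, 0], [0, 0, 0.1, 0, 0], [0, 0, 0.05, 0, 0], [0, 0, 0, 0, 0]]]'

```text
time_s: 6.93
ee_pos: [651.7, 192.8, 78.5]
ee_rot: [-180.0, 0.1, 20.4]
force: [-0.2, 0.2, -1.7]
gripper_width: 37.2
gripper_force: 25.0
```

Emit:
send_rows --steps '[[[0, 0, 0.03, 0, 0], [0, 0, 0.03, 0, 0], [0, 0, 0, 0, 0]]]'

```text
time_s: 7.18
ee_pos: [652.1, 192.9, 76.7]
ee_rot: [180.0, 0.0, 20.4]
force: [0.5, -0.3, -1.1]
gripper_width: 37.4
gripper_force: 25.0
```

Emit:
send_rows --steps '[[[0, 0, 0.04, 0, 0], [0, 0, 0.02, 0, 0], [0, 0, 0, 0, 0]]]'

```text
time_s: 7.43
ee_pos: [652.3, 193.0, 74.9]
ee_rot: [180.0, -0.0, 20.4]
force: [-0.3, -0.6, 1.9]
gripper_width: 37.1
gripper_force: 25.0
```

Emit:
send_rows --steps '[[[0, 0, 0.02, 0, 0], [0, 0, 0, 0, 0], [0, 0, 0, 0, 0.5], [0, 0, 0, 0, 0.7], [0, 0, 0, 0, 0.9]]]'

```text
time_s: 7.85
ee_pos: [652.1, 192.9, 73.4]
ee_rot: [180.0, -0.0, 20.4]
force: [0.4, 0.1, 0.5]
gripper_width: 54.3
gripper_force: 0.0
```

Emit:
send_rows --steps '[[[0, 0, 0, 0, 1], [0, 0, 0, 0, 1], [0, 0, 0, 0, 1], [0, 0, -0.3, 0, 1], [0, 0, -0.6, 0, 1]]]'

```text
time_s: 8.27
ee_pos: [650.0, 192.3, 107.2]
ee_rot: [-180.0, 0.4, 20.4]
force: [-0.6, -0.5, 0.8]
gripper_width: 87.7
gripper_force: 0.0
```

Emit:
send_rows --steps '[[[0, 0, -0.8, 0, 1], [0, 0, -0.8, 0, 1], [0, 0, -0.8, 0, 1], [0, 0, 0, -0.9, 1], [0, 0, 0, -0.9, 1]]]'

```text
time_s: 8.68
ee_pos: [653.5, 193.3, 210.0]
ee_rot: [179.9, -0.4, 33.1]
force: [-0.5, -0.1, -1.1]
gripper_width: 91.3
gripper_force: 0.0
```

Emit:
send_rows --steps '[[[0, 0, 0, -0.968, 1], [0, 0, 0, -0.968, 1], [0, 0, 0, -0.968, 1], [0, 0, 0, -0.968, 1], [0, 0, 0, -0.968, 1]]]'

```text
time_s: 9.1
ee_pos: [652.1, 193.0, 206.7]
ee_rot: [180.0, -0.0, 66.4]
force: [-0.4, 0.0, 0.3]
gripper_width: 91.1
gripper_force: 0.0
```

Emit:
send_rows --steps '[[[0, 0, 0, -0.968, 1], [0, 0, 0, -0.968, 1], [0, 0, 0, -0.968, 1], [0, 0, 0, -0.968, 1], [0, 0, 0, 0, 1]]]'

```text
time_s: 9.52
ee_pos: [652.1, 192.9, 206.5]
ee_rot: [179.9, -0.0, 92.8]
force: [-0.4, 0.3, 0.1]
gripper_width: 91.2
gripper_force: 0.0
```

Emit:
send_rows --steps '[[[0.364, -0.928, 0, 0, 1], [0.364, -0.928, 0, 0, 1], [0.364, -0.928, 0, 0, 1], [0.364, -0.928, 0, 0, 1], [0.364, -0.928, 0, 0, 1]]]'

```text
time_s: 9.93
ee_pos: [461.6, 257.3, 206.1]
ee_rot: [180.0, -0.0, 92.4]
force: [-0.4, 1.1, -0.3]
gripper_width: 90.8
gripper_force: 0.0
```

Emit:
send_rows --steps '[[[0, 0, 0, 0, 1], [0, 0, 0, 0, 1], [0, 0, 0, 0, 1]]]'

```text
time_s: 10.18
ee_pos: [464.1, 257.3, 206.5]
ee_rot: [179.9, -0.0, 92.6]
force: [1.0, 0.2, -0.7]
gripper_width: 91.2
gripper_force: 0.0
```

Run:
```python
from h import *
s=env.state();print(s['ee_pos'],s['ee_rot'],s['qpos'])
f=grab('side');g=grab('top');P=cloud(f);G=cloud(g)
c=(650,192)
print('roll',cfit(P[near(P,c,30,60,34,64)],45,c), np.median(P[near(P,c,24,40,60,80)][:,2]), P[near(P,c,0,25,85,115)][:,2].max())
for Q in(P,G):
  q=Q[near(Q,(463,257),0,75,68,82)];print('sign',len(q),cv2.minAreaRect(q[:,:2].astype(np.float32)) if len(q)>4 else '')
cv2.imwrite('pics/d.png',np.hstack([cv2.resize(f['pixels'][150:330,130:310,::-1],(400,400)),cv2.resize(g['pixels'][130:270,130:270,::-1],(400,400))]))
```

```text
[464.09313978 257.27919869 206.48993689] [ 1.79865267e+02 -2.87568589e-02  9.25941408e+01] [ 2.77806573e+01  1.45393431e+01  9.61643735e+01 -3.35066834e-02
  6.91621250e+01  2.51984328e+01]
roll (array([651.4, 193.7]), 132, np.float64(1.25)) 70.33089299667517 91.78133027699982
sign 447 ((463.9223937988281, 259.52508544921875), (41.593101501464844, 90.78411102294922), 1.5009649991989136)
sign 124 ((463.8179016113281, 236.8649444580078), (37.971160888671875, 52.31890869140625), 5.185252666473389)
```

View pics/d.png

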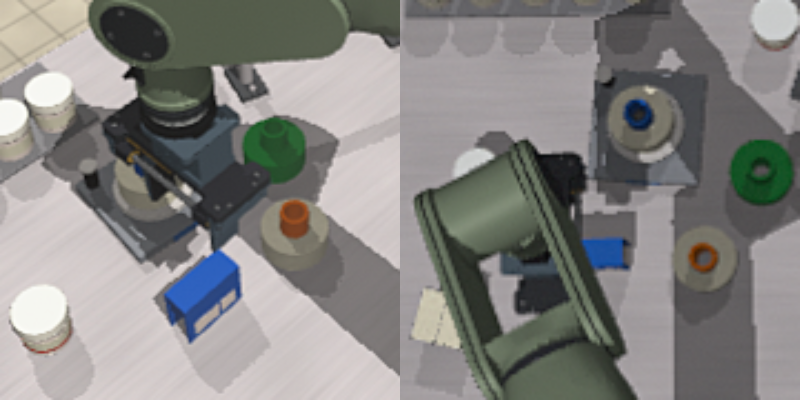

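The left view shows the sign at (205,295) under the gripper. The right view shows the blue roll on the plate at (640,118), and its label top measures 70 mm, so it is fully seated. Now I'm descending on the sign.

Emit:
send_rows --steps '[[[0, 0, 0.8, 0, 1], [0, 0, 0.9, 0, 1], [0, 0, 0.8, 0, 1], [0, 0, 0.6, 0, 1], [0, 0, 0.4, 0, 1]]]'

```text
time_s: 10.7
ee_pos: [463.2, 255.7, 62.5]
ee_rot: [-179.8, 0.1, 92.5]
force: [-0.3, -1.3, 0.6]
gripper_width: 91.5
gripper_force: 0.0
```

Emit:
send_rows --steps '[[[0, 0, 0.25, 0, 1], [0, 0, 0.2, 0, 1], [0, 0, 0, 0, 0.8], [0, 0, 0, 0, 0.6], [0, 0, 0, 0, 0.5]]]'

```text
time_s: 11.12
ee_pos: [464.3, 257.4, 48.5]
ee_rot: [179.9, -0.1, 92.6]
force: [0.5, 1.0, -0.3]
gripper_width: 74.1
gripper_force: 0.0
```

Emit:
send_rows --steps '[[[0, 0, 0, 0, 0.45], [0, 0, 0, 0, 0.4], [0, 0, 0, 0, 0.3], [0, 0, 0, 0, 0.3], [0, 0, 0, 0, 0.3]]]' --squeeze 15

```text
time_s: 11.53
ee_pos: [463.4, 257.1, 47.8]
ee_rot: [180.0, -0.0, 92.7]
force: [0.6, -0.4, -0.0]
gripper_width: 40.7
gripper_force: 0.0
```

Emit:
send_rows --steps '[[[0, 0, 0, 0, 0.2], [0, 0, 0, 0, 0.1], [0, 0, 0, 0, 0], [0, 0, 0, 0, 0], [0, 0, 0, 0, 0]]]' --squeeze 20

```text
time_s: 11.95
ee_pos: [463.4, 257.1, 47.7]
ee_rot: [180.0, -0.0, 92.7]
force: [-0.2, 1.0, 2.1]
gripper_width: 37.9
gripper_force: 20.0
```

Emit:
send_rows --steps '[[[0, 0, -0.3, 0, 0], [0, 0, -0.7, 0, 0], [0, 0, -0.9, 0, 0], [0, 0, -0.9, 0, 0], [0, 0, -0.9, 0, 0]]]'

```text
time_s: 12.37
ee_pos: [462.5, 256.6, 196.3]
ee_rot: [-179.9, 0.1, 92.7]
force: [1.8, 0.7, -2.4]
gripper_width: 37.8
gripper_force: 20.0
```

Emit:
send_rows --steps '[[[0, 0, -0.8, 0.5, 0], [0, 0, -0.5, 0.75, 0], [0, 0, 0, 0.75, 0], [0, 0, 0, 0.75, 0], [0, 0, 0, 0.26, 0]]]'

```text
time_s: 12.78
ee_pos: [463.0, 256.9, 247.3]
ee_rot: [-180.0, 0.0, 71.8]
force: [0.1, 0.2, -2.5]
gripper_width: 38.3
gripper_force: 20.0
```

Emit:
send_rows --steps '[[[-0.4, 0.35, 0, 0, 0], [-0.6, 0.52, 0, 0, 0], [-0.683, 0.596, 0, 0, 0], [-0.683, 0.596, 0, 0, 0], [-0.683, 0.596, 0, 0, 0]]]'

```text
time_s: 13.2
ee_pos: [526.5, 106.7, 246.7]
ee_rot: [-179.9, 0.0, 72.0]
force: [0.6, 0.8, -1.7]
gripper_width: 38.1
gripper_force: 20.0
```

Emit:
send_rows --steps '[[[-0.683, 0.596, 0, 0, 0], [-0.683, 0.596, 0, 0, 0], [-0.683, 0.596, 0, 0, 0], [-0.683, 0.596, 0, 0, 0], [-0.683, 0.596, 0, 0, 0]]]'

```text
time_s: 13.62
ee_pos: [597.6, -60.4, 246.6]
ee_rot: [-179.9, 0.0, 72.0]
force: [-0.0, 1.1, -0.7]
gripper_width: 38.3
gripper_force: 20.0
```

Emit:
send_rows --steps '[[[-0.683, 0.596, 0, 0, 0], [-0.36, 0.32, 0, 0, 0], [0, 0, 0, 0, 0], [0, 0, 0, 0, 0], [0, 0, 0, 0, 0]]]'

```text
time_s: 14.03
ee_pos: [619.0, -109.0, 246.7]
ee_rot: [-179.9, -0.0, 72.0]
force: [-0.7, 0.6, -1.8]
gripper_width: 37.6
gripper_force: 20.0
```

Run:
```python
from h import *
s=env.state();print(s['ee_pos'],s['ee_rot'],s['qpos'],s['gripper_width'])
f=grab('side');g=grab('top')
cv2.imwrite('pics/e.png',np.hstack([cv2.resize(f['pixels'][80:260,200:380,::-1],(400,400)),cv2.resize(g['pixels'][100:260,220:380,::-1],(400,400))]))
```

```text
[ 618.95951339 -109.03710767  246.70642868] [-1.79873008e+02 -1.61020030e-02  7.19668730e+01] [-1.10560524e+01  2.23301618e+01  7.88184458e+01  3.19992127e-02
  7.89754896e+01  6.97090352e+00] 37.579633671388734
```

View pics/e.png

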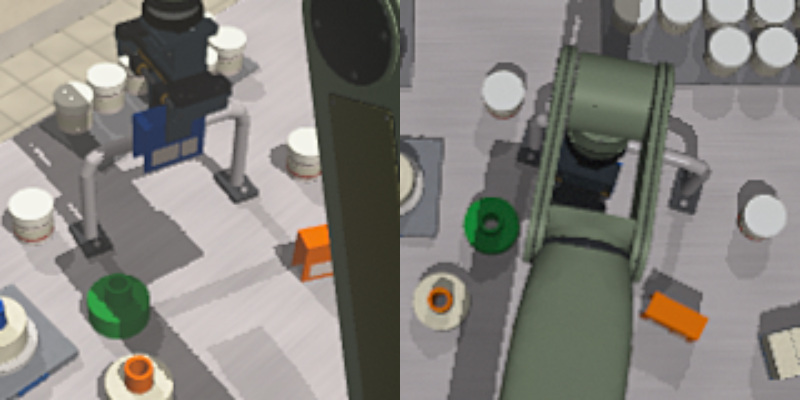

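```bash
cat > m.py <<'E'
from h import *
s=env.state();f=load('side');P=cloud(f).reshape(-1,3);P=P[np.isfinite(P[:,0])]
px=f['pixels'].reshape(-1,3).astype(int)[np.isfinite(cloud(f)).all(-1).ravel()]
def fr(yaw,c):
    a=np.radians(yaw);return (P[:,:2]-c)@np.array([[np.cos(a),-np.sin(a)],[np.sin(a),np.cos(a)]])
c=np.array([675.5,-167.5])
R=fr(-18,c)
grey=(np.ptp(px,axis=1)<25)
m=(abs(R[:,0])<18)&(abs(R[:,1])<100)&(P[:,2]>155)&(P[:,2]<188)&grey
tcp=s['ee_pos'][:2];T=fr(-18,tcp)
m&=~((abs(T[:,0])<27)&(abs(T[:,1])<52))
Q=R[m];z=P[m][:,2]
s2=least_squares(lambda p:np.hypot(Q[:,0]-p[0]-p[1]*Q[:,1],z-p[2])-11,[0,0,170],loss='soft_l1')
print('bar x0,slope deg,z',s2.x[0].round(2),np.degrees(s2.x[1]).round(2),s2.x[2].round(1),m.sum(),np.abs(s2.fun).mean(),'y',Q[:,1].min(),Q[:,1].max())
for e in(-130,130):
    k=(abs(R[:,0])<20)&(abs(R[:,1]-e)<25)&(P[:,2]>30)&(P[:,2]<140)
    print('post',cfit(R[k],11,(0,e)))
# sign near wall in TCP frame
zt=s['ee_pos'][2]
k=(abs(T[:,1])<60)&(T[:,0]>-32)&(T[:,0]<-8)&(P[:,2]>zt-46)&(P[:,2]<zt-3)&((px[:,2]-px[:,0]>30))
A=np.c_[T[k][:,1],P[k][:,2]-zt,np.ones(k.sum())]
w=least_squares(lambda p:A@p-T[k][:,0],[0,0,-19],loss='soft_l1').x
print('wall: yaw',np.degrees(w[0]),'tilt',np.degrees(w[1]),'x0',w[2],k.sum(),'y',np.percentile(T[k][:,1],[1,99]),'z',np.percentile(P[k][:,2],[1,99]))
d=(tcp-c)@np.array([[np.cos(np.radians(-18)),-np.sin(np.radians(-18))],[np.sin(np.radians(-18)),np.cos(np.radians(-18))]])
print('tcp in rail guess frame',d)
E
python3 m.py
```

```text
bar x0,slope deg,z 3.78 -0.1 170.7 131 1.8606477216297814 y -99.9578496080651 99.55262622474042
post (array([   3.7, -128.7]), 150, np.float64(1.5))
post (array([  2.8, 131.4]), 158, np.float64(1.22))
wall: yaw 0.5419458839802771 tilt 0.8059917508106913 x0 -19.170659489148903 115 y [-40.12904621  47.85661751] z [202.07125936 244.06060209]
tcp in rail guess frame [-71.90029759  38.73226182]
```

The left view shows the sign held level at about (168,137), on the near side of the bar. The bar's ends at (90,165) and (240,115) stay visible. Now I'm moving it over the bar.

Emit:
send_rows --steps '[[[-0.2, 0.35, 0, 0, 0], [-0.3, 0.6, 0, 0, 0], [-0.3, 0.55, 0, 0, 0], [-0.2, 0.39, 0, 0, 0], [0, 0, 0, 0, 0]]]'

```text
time_s: 14.55
ee_pos: [680.9, -172.4, 246.7]
ee_rot: [179.9, 0.1, 71.9]
force: [-0.3, -0.1, -2.1]
gripper_width: 38.2
gripper_force: 20.0
```

Emit:
send_rows --steps '[[[0, 0, 0, 0, 0], [0, 0, 0, 0, 0]]]'

```text
time_s: 14.72
ee_pos: [678.5, -169.7, 247.6]
ee_rot: [-179.9, -0.0, 72.0]
force: [-0.1, 0.1, -2.0]
gripper_width: 38.2
gripper_force: 20.0
```

```bash
python3 - <<'E'
from h import *
s=env.state();print(s['ee_pos'],s['ee_rot'])
f=grab('side')
cv2.imwrite('pics/f.png',cv2.resize(f['pixels'][90:200,220:350,::-1],(700,592),interpolation=cv2.INTER_CUBIC))
E
python3 m.py
```

```text
[ 678.51164162 -169.71505716  247.59617633] [-1.79939371e+02 -1.97211159e-02  7.20346902e+01]
bar x0,slope deg,z 3.11 -0.24 170.1 188 1.757816515419309 y -99.97528058561046 99.18879988747179
post (array([   3.6, -128.6]), 151, np.float64(1.32))
post (array([  2.6, 131.3]), 155, np.float64(1.33))
wall: yaw 0.4916825501343739 tilt -0.6411316429265167 x0 -19.38853272724263 115 y [-41.30494327  47.66795334] z [202.94271045 244.52224591]
tcp in rail guess frame [ 3.50908506 -1.17254186]
```

View pics/f.png

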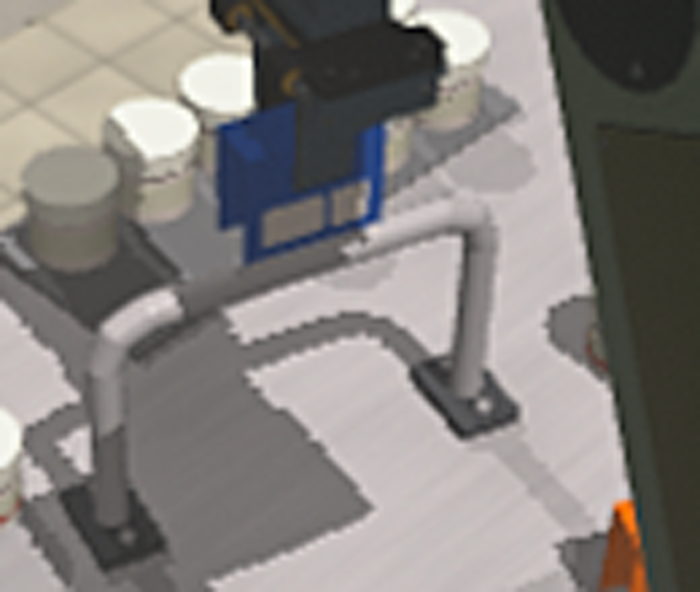

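The view shows the sign at about (300,190) straddling the line of the bar from above. It is aligned to within 1 mm, so I'm lowering it.

Emit:
send_rows --steps '[[[0, 0, 0.25, 0, 0], [0, 0, 0.3, 0, 0], [0, 0, 0.2, 0, 0], [0, 0, 0, 0, 0]]]'

```text
time_s: 15.1
ee_pos: [677.5, -170.2, 215.0]
ee_rot: [-179.7, 0.0, 72.0]
force: [-0.6, -0.2, -2.2]
gripper_width: 37.8
gripper_force: 20.0
```

Emit:
send_rows --steps '[[[0, 0, 0.25, 0, 0], [0, 0, 0.25, 0, 0], [0, 0, 0.2, 0, 0], [0, 0, 0, 0, 0]]]'

```text
time_s: 15.43
ee_pos: [677.9, -170.8, 186.9]
ee_rot: [-179.7, 0.0, 72.0]
force: [-0.4, -1.0, -3.3]
gripper_width: 37.8
gripper_force: 20.0
```

Emit:
send_rows --steps '[[[0, 0, 0.2, 0, 0], [0, 0, 0.2, 0, 0], [0, 0, 0.15, 0, 0], [0, 0, 0, 0, 0]]]'

```text
time_s: 15.77
ee_pos: [678.2, -170.9, 165.6]
ee_rot: [-179.8, 0.0, 72.0]
force: [-0.2, 1.5, -2.6]
gripper_width: 37.7
gripper_force: 20.0
```

Emit:
send_rows --steps '[[[0, 0, 0.07, 0, 0], [0, 0, 0.03, 0, 0], [0, 0, 0, 0, 0]]]'

```text
time_s: 16.02
ee_pos: [679.2, -171.1, 163.6]
ee_rot: [180.0, 0.0, 72.0]
force: [-0.0, 0.6, -1.9]
gripper_width: 38.0
gripper_force: 20.0
```

Emit:
send_rows --steps '[[[0, 0, 0.07, 0, 0], [0, 0, 0, 0, 0]]]'

```text
time_s: 16.18
ee_pos: [679.0, -171.1, 160.6]
ee_rot: [-180.0, 0.0, 72.0]
force: [-0.2, 0.4, -2.5]
gripper_width: 38.2
gripper_force: 20.0
```

Emit:
send_rows --steps '[[[0, 0, 0.04, 0, 0], [0, 0, 0, 0, 0]]]'

```text
time_s: 16.35
ee_pos: [679.0, -171.1, 159.0]
ee_rot: [-180.0, 0.0, 72.0]
force: [0.6, 0.9, -2.0]
gripper_width: 38.1
gripper_force: 20.0
```

Emit:
send_rows --steps '[[[0, 0, 0.02, 0, 0], [0, 0, 0, 0, 0]]]'

```text
time_s: 16.52
ee_pos: [679.1, -171.1, 158.3]
ee_rot: [-180.0, 0.0, 72.0]
force: [-0.5, 0.9, -2.5]
gripper_width: 37.9
gripper_force: 20.0
```

Emit:
send_rows --steps '[[[0, 0, 0.02, 0, 0], [0, 0, 0, 0, 0]]]'

```text
time_s: 16.68
ee_pos: [679.2, -171.1, 157.7]
ee_rot: [180.0, 0.0, 72.0]
force: [-0.1, -0.2, -1.6]
gripper_width: 37.9
gripper_force: 20.0
```

Emit:
send_rows --steps '[[[0, 0, 0.02, 0, 0], [0, 0, 0, 0, 0]]]'

```text
time_s: 16.85
ee_pos: [679.2, -171.1, 157.7]
ee_rot: [179.9, 0.0, 72.0]
force: [-1.5, 0.6, 3.7]
gripper_width: 38.0
gripper_force: 20.0
```

```bash
python3 -c "
from h import *
grab('side')"; python3 m.py
```

```text
bar x0,slope deg,z 3.27 -0.18 170.8 132 1.7330700689927145 y -99.28464282620405 99.9874407549537
post (array([   3.5, -128.5]), 151, np.float64(1.35))
post (array([  3.1, 131.1]), 156, np.float64(1.41))
wall: yaw 1.2012170034516583 tilt -1.7669980893896087 x0 -19.622197929947312 87 y [-40.68537918  45.62686683] z [112.92626979 154.22452062]
tcp in rail guess frame [ 4.66255974 -2.31352556]
```

Emit:
send_rows --steps '[[[0, 0, -0.05, 0, 0], [0, -0.03, 0, 0, 0], [0, 0, 0, 0, 0], [0, 0, 0.04, 0, 0], [0, 0, 0, 0, 0]]]'

```text
time_s: 17.32
ee_pos: [677.9, -170.7, 157.7]
ee_rot: [180.0, 0.0, 72.0]
force: [-1.4, 0.4, 3.3]
gripper_width: 38.1
gripper_force: 20.0
```

Emit:
send_rows --steps '[[[0, 0, 0.01, 0, 0], [0, 0, 0, 0, 0], [0, 0, 0, 0, 0]]]'

```text
time_s: 17.57
ee_pos: [677.9, -170.7, 157.7]
ee_rot: [180.0, -0.0, 72.0]
force: [-1.8, 1.5, 6.2]
gripper_width: 37.8
gripper_force: 20.0
```

Emit:
send_rows --steps '[[[0, 0, 0, 0, 0], [0, 0, 0, 0, 0], [0, 0, 0, 0, 0.45], [0, 0, 0, 0, 0.5], [0, 0, 0, 0, 0.55]]]' --squeeze 4

```text
time_s: 17.98
ee_pos: [678.0, -170.8, 156.2]
ee_rot: [-180.0, 0.0, 72.0]
force: [0.2, -0.1, -0.5]
gripper_width: 49.2
gripper_force: 0.0
```

Emit:
send_rows --steps '[[[0, 0, 0, 0, 0.65], [0, 0, 0, 0, 0.8], [0, 0, 0, 0, 0.9], [0, 0, 0, 0, 0.9], [0, 0, 0, 0, 0.9]]]'

```text
time_s: 18.4
ee_pos: [678.0, -170.7, 156.7]
ee_rot: [180.0, 0.0, 72.0]
force: [-0.8, 0.3, -0.3]
gripper_width: 80.5
gripper_force: 0.0
```

```bash
python3 -c "
from h import *
grab('side')"; python3 m.py
```

```text
bar x0,slope deg,z 3.24 -0.2 170.5 125 1.6175675251129924 y -99.56093096562346 99.29639922101623
post (array([   3.5, -128.6]), 151, np.float64(1.54))
post (array([  2.5, 131.2]), 157, np.float64(1.27))
wall: yaw -0.009624419138546492 tilt 0.44038643020683527 x0 -17.837772840233814 72 y [-41.01748682  47.10615085] z [113.1070485  153.39106634]
tcp in rail guess frame [ 3.3712544  -2.32118944]
```

Stable and level. Retreating straight up, then away.

Emit:
send_rows --steps '[[[0, 0, -0.2, 0, 0.95], [0, 0, -0.5, 0, 0.95], [0, 0, -0.8, 0, 0.95], [0, 0, -0.8, 0, 0.95], [0, 0, -0.8, 0, 0.95]]]'

```text
time_s: 18.87
ee_pos: [677.7, -170.6, 282.8]
ee_rot: [180.0, 0.0, 72.0]
force: [0.3, -1.3, 0.3]
gripper_width: 86.6
gripper_force: 0.0
```

Emit:
send_rows --steps '[[[0, -0.4, -0.5, 0, 0.95], [0, -0.8, 0, 0, 0.95], [0, -0.9, 0, 0, 0.95], [0, -0.9, 0, 0, 0.95], [0, -0.9, 0, 0, 0.95]]]'

```text
time_s: 19.28
ee_pos: [528.0, -121.9, 301.4]
ee_rot: [179.9, -0.0, 72.0]
force: [-0.5, -0.4, 0.3]
gripper_width: 86.6
gripper_force: 0.0
```

Emit:
send_rows --steps '[[[0, -0.5, 0, 0, 0.95], [0, 0, 0, 0, 0.95], [0, 0, 0, 0, 0.95], [0, 0, 0, 0, 0.95], [0, 0, 0, 0, 0.95]]]'

```text
time_s: 19.7
ee_pos: [511.8, -116.6, 300.8]
ee_rot: [180.0, 0.0, 72.0]
force: [0.7, -0.1, -0.3]
gripper_width: 86.9
gripper_force: 0.0
```

Run:
```python
from h import *
f=grab('side');g=grab('top')
cv2.imwrite('pics/g.png',np.hstack([cv2.resize(f['pixels'][80:290,130:340,::-1],(400,400)),cv2.resize(g['pixels'][100:270,170:340,::-1],(400,400))]))
for Q in map(cloud,(f,g)):
  q=Q[near(Q,(677,-168),0,58,183.5,192)];print(len(q),cv2.minAreaRect(q[:,:2].astype(np.float32)) if len(q)>4 else '',np.median(q[:,2]))
```

```text
202 ((677.606201171875, -166.0389862060547), (94.47416687011719, 41.740684509277344), 73.4153060913086) 185.9424453233554
132 ((683.9156494140625, -174.15122985839844), (101.17233276367188, 33.844505310058594), 80.45947265625) 185.9617141890127
```

View pics/g.png

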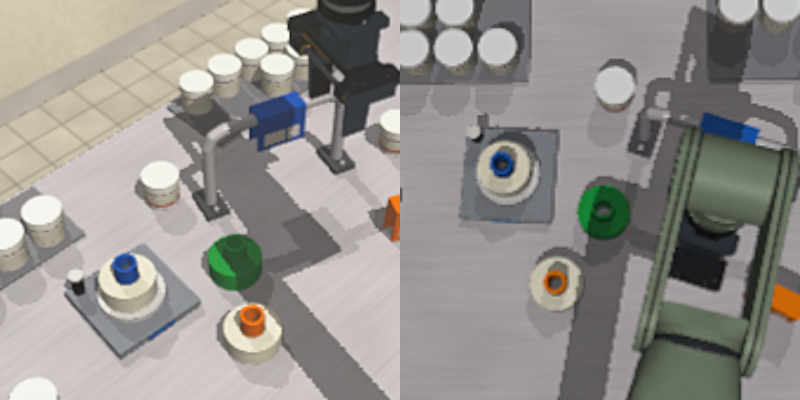

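The left view shows the sign hanging level mid-bar at (278,120), with its top at 185–186 mm, and the roll seated on the plate at (127,280). The robot is clear of everything.

```bash
python3 -c "
from workcell import env
print(env.job_done())"
```

```text
the job is handed in; nothing more can be done
None
```

The job is handed in at about 20 s: the blue roll sits fully down on the unwinder plate, the blue sign hangs level around the middle of the bar, and the robot is clear; no verdict was returned.

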